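# Draw the sprung pointer to its mark in its stand

### The arm

A 6-joint arm with a two-finger parallel gripper is mounted at the origin on a cart in front of the work surface, level with it; the furniture and walls round the work are solid. World frame = base frame: x ahead of the robot, y to its left, z up, the work surface at z = 0. Lengths are in m, angles in rad, forces in N, time in s.
With the tool pointing down it reaches from about 0.3 to 0.85 m from the base axis. Payload 5.4 kg.
Tool frame: the origin (TCP) lies on the mounting face of the last link; the fingertips stand 173 mm ahead of it and the grasp point (between the pads) lies 155 mm ahead of it; z points along the fingers, y is the line along which they close (so a half turn about z gives the same grasp; the last joint's range is limited). The gripper opens to 85 mm and grips with 20 to 120 N. Pads are 22 mm wide; open, the fingers measure 114 mm over their backs; the gripper's body (76 mm by 85 mm) begins 54 mm behind the grasp point. The pads swing forward as they close: fully open they stand 13 mm farther back than shut.
Start: joints at [1.103, 0.158, 1.597, -0, 1.386, -0.21], TCP at [0.147, 0.556, 0.405] pointing down, gripper open.
Joint ranges: [-2.91, 2.91], [-0.94, 2.29], [0.18, 2.7], [-1.29, 4.43], [0.17, 2.64], [-3, 3]. Speed limits (rad/s): [2.57, 2.57, 3.14, 3.14, 3.14, 3.14].

### API

Orientations are given as a unit quaternion [x, y, z, w].
In Python, from plant import env gives the robot as it stands.
- The arm moves only by the tool play_rows, never from a script. Its argument "commands" is a list of rows, each a list of 5 numbers: the shift along the tool's x, y, z in units of 500 mm (1.0 is 500 mm), then the turn about the tool's z in units of 10 degrees (1.0 is 10 degrees), then the closure, from 0 (fully open) to 1 (shut). A call has exactly 5 rows; each row shifts and turns the commanded pose from where the row before left it, along the tool's axes as they then stand; what a row does not reach is not made up. A row lasts 1/8 s, in which the tool goes at most 62.5 mm and 10.7 degrees, less where a joint would pass 70% of its speed; a pose out of reach is approached as far as the arm can. A call with a number of a shift or a turn outside -1 to 1 is refused whole. A call with a gripper value outside its range is refused whole. The fingers move at their own pace and stop on an object; the grip force is fixed at half the most. Time passes only in rows, so rows that do not move let the fingers close, or fill a call up. It gives the time, the measured TCP pose, the force, the opening and the grip force at its end, in the units of the state.
- env.observe(): the state, without advancing time (a new reading comes with each control period).
- env.snapshot(name): name is "side" or "top" or "wrist"; returns (picture, depth): 420x560x3 uint8, red, green, blue; 420x560 float32, m along the optical axis (not along the pixel's ray), 0 where there is no reading.
- env.camera_info(name): a dict with "K" (3x3 intrinsics, pixels), "pose" (4x4, takes a point from camera to world coordinates). Camera axes: x right, y up, looking along -z (the intrinsics and any distortion apply to the point x, -y, -z); pixel columns grow to the right and rows downward; lengths in m; the calibration is good to about 2 mm. The wrist camera is an equidistant fisheye: a pixel r from the principal point sees the ray r / f radians off the axis. A picture is of the moment at which its call begins: read the wrist's pose just before it. camera_info takes no time and is no camera call; for the wrist camera it gives the pose at the moment of the call.
- env.finish_job(): hands the job in; it is judged then, once.
The state is a dict: "time_s": time; "qpos": joint angles; "qd": joint speeds; "joint_torque": joint torques, N m; "eef_pos": TCP position; "orientation": TCP orientation; "ft_force": force on the tool from outside, world axes, zero at the start; "moment": the same for the moment, N m; "gripper_width": finger opening in m; "grasp_force": force on a finger pad.
Only numpy, scipy, OpenCV 4.12 (cv2) and the standard library are available. Lean on these libraries where they do the work, as an engineer would, in place of code of your own. Each camera call takes 0.05 s, during which the arm holds its last target. There are 200 camera calls.

### The job

The furnace's telescoping pointer is to be held at its set reach for a reading. Lay it in the two V forks of the raised stand, a square collar outside each fork (the tip may point either way), let go of it, then pull its rod straight out by the ribbed grip, against its spring, until the black ring on the rod has just come out of the barrel's mouth. Finish while still holding the rod out there, with the barrel lying in both forks, and leave the other things on the bench where they are.

Things in the scene. Friction and masses are not known exactly. Their poses are not given: they have to be found in the camera images.
- pointer_mid (a point): Centre of the loose pointer's barrel, on its axis: an aluminium tube 18 mm in diameter with a steel square collar, 26x26 mm and 12 mm thick, at each end; the collars' inner faces are 55 mm either side of this point. It starts lying on its collars, axis 13 mm up. x axis: along the barrel towards the tip; z: up. About 0.17 kg in all, balanced near this point.
- barrel_mouth (a point): The barrel's mouth, where the rod comes out: centre of the end face of the 16 mm nose that stands 12 mm out of the front collar; 79 mm along +x from pointer_mid.
- pointer_grip (a point): Centre of the ribbed grey grip on the rod: square, 16x16 mm, 42 mm long along the axis, with a steel flange 20 mm in diameter at its outer end (21 to 25 mm from this point) and a 15 mm pointed tip beyond. With the rod in, it lies 106 mm along +x from pointer_mid and there are 6 mm between mouth and grip. Pull it along +x.
- mark_ring (a point): The length mark: a black raised ring 4 mm wide, 14 mm in diameter, on the 9 mm steel rod, hidden in the barrel while the rod is in. This point is the ring's edge towards the barrel; it reaches the mouth when joint pointer_rod reads 0.045.
- pointer_rod (a joint): How far the rod is drawn out of the barrel (m): 0 fully in, 0.065 its stop; 0.045 puts the whole ring just outside the mouth. A spring pulls it back: 2 N at 0, 6 N at 0.045. Let go, it runs back in.
- stand_seat (a point): Where the barrel's centre (pointer_mid) lies when it rests in the stand: 75 mm above the bench, over the middle of the stand. x axis: along the seated barrel. Each fork is an open 90 degree V, 35 mm wide at its mouth, its tips 5 mm above this point.
- stand: The stand, fixed to the bench; origin under its middle, x axis along the seated barrel. Grey base plate 130x64x10 mm, two aluminium uprights with V forks 10 mm thick, 45 mm either side of the middle along x: outer faces 100 mm, inner faces 80 mm apart, so the collars have 5 mm of play each way. On pulling, the barrel slides till its rear collar bears on its fork; then the rod comes out.
- marker: A felt marker, 135 mm long, 16 mm high, a loose bystander lying on the bench, to be left alone; origin at the centre of its underside.
- wrench_0: An open-end spanner, 128 mm long, 6 mm high, a loose bystander lying on the bench, to be left alone; origin at the centre of its underside.
- calculator: A pocket calculator, 120x72x16 mm, a loose bystander lying on the bench, to be left alone; origin at the centre of its underside.
- pen_a: A ballpoint pen, 145 mm long, a loose bystander lying on the bench, to be left alone; origin at the centre of its underside.
- syringe_0: A thin microlitre syringe, 184 mm long, 10 mm high, a loose bystander lying on the bench, to be left alone; origin at the centre of its underside.
- screwdriver: A screwdriver, 182 mm long, 25 mm high, a loose bystander lying on the bench, to be left alone; origin at the centre of its underside.

How it is judged:
By the outcome, as a careful person would: the job done as asked, in the order asked, and still so for the second after the job is handed in, while the arm keeps its last pose, push and grip.
It also fails if it takes over 48 s, if anything falls off the work surface, if the arm or the gripper's body presses on something with over 40 N, if the wrist force passes 120 N, or if a joint passes its speed limit or range.

## Working session

There is one attempt and no reset: what is moved stays moved. The work goes in short steps, Python scripts to look and compute and a tool call to move; the robot and the scene stay as the last step left them, time stands still between calls to the robot, and variables do not carry over. Pictures are saved under pics/ and viewed, at most 10 in all, crops included, and the job is handed in when it is done.

Besides the shell and the picture viewer there is one more tool, called by a JSON object that holds its "fn" and its "kwargs", one argument or row to a line. play_rows: Moves the arm, as the interface text tells. Its arguments: {"type":"object","properties":{"commands":{"type":"array"}},"required":["commands"]}

```bash
mkdir -p pics; ls; python3 - <<'E'
from plant import env
import cv2,numpy as np
s=env.observe();print(s)
for n in("top","side"):
    p,d=env.snapshot(n);cv2.imwrite(f"pics/{n}0.png",p[:,:,::-1]);np.save(f"pics/{n}0.npy",d)
    print(n,env.camera_info(n))
E
```

```text
pics
{'time_s': 0.0, 'qpos': array([ 1.10290659e+00,  1.59057412e-01,  1.59824586e+00, -2.20718547e-05,
        1.38616734e+00, -2.10056512e-01]), 'qd': array([ 0.00015725,  0.00082059, -0.00069608,  0.00048204,  0.00077427,
       -0.00195788]), 'joint_torque': array([-1.64500187e-03, -3.96002197e+01, -3.31429195e+01, -2.97315573e-04,
        8.74050107e-03,  2.23122694e-07]), 'eef_pos': array([0.14648782, 0.55573972, 0.40370505]), 'orientation': array([ 1.28557744e-01,  9.91701580e-01, -8.89155978e-04, -3.01999430e-04]), 'ft_force': array([-0.73810545, -0.32970267, -0.07608186]), 'moment': array([ 0.01546711, -0.03366727, -0.01156914]), 'grasp_force': 0.0, 'gripper_width': 0.08514020206779778}
top {'K': array([[424.56885416,   0.        , 289.32359975],
       [  0.        , 424.56885416, 216.44442073],
       [  0.        ,   0.        ,   1.        ]]), 'pose': array([[-0.05413082,  0.97383082, -0.22073375,  0.26994444],
       [-0.99852588, -0.05190817,  0.01586187,  0.01831221],
       [ 0.00398889,  0.22126698,  0.97520511,  1.0675039 ],
       [ 0.        ,  0.        ,  0.        ,  1.        ]])}
side {'K': array([[392.94838494,   0.        , 279.78174286],
       [  0.        , 392.94838494, 211.27882318],
       [  0.        ,   0.        ,   1.        ]]), 'pose': array([[ 0.92148648,  0.21985788, -0.32019555,  0.16116953],
       [-0.38810365,  0.48843199, -0.78154318, -0.74851877],
       [-0.01543468,  0.84445054,  0.53541112,  0.6141753 ],
       [ 0.        ,  0.        ,  0.        ,  1.        ]])}
```

View pics/top0.png

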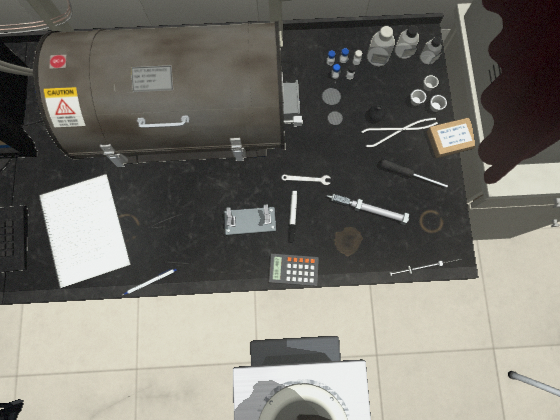

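View pics/side0.png

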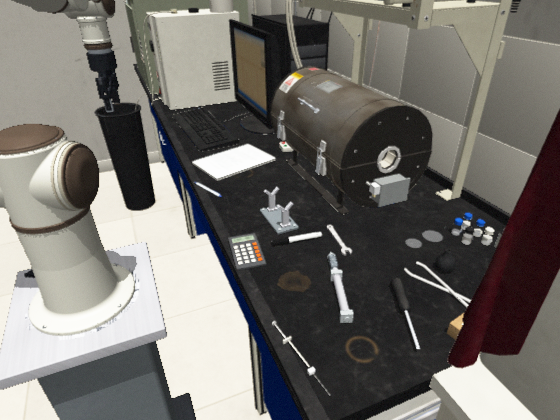

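The top view shows the pointer from its tip at about (330,197) to its rear collar at about (405,217), and the stand at (249,220). The side view agrees: the tip is at (333,257) and the rear collar at (346,317). I'll measure them now.

```bash
cat > h.py <<'E'
import numpy as np,cv2
from plant import env
def ray(n,u,v,z,info=None):
    c=info or env.camera_info(n);K=c['K'];P=c['pose']
    x=(u-K[0,2])/K[0,0];y=(v-K[1,2])/K[1,1]
    if n=='wrist':
        r=np.hypot(x,y);k=np.tan(r)/r if r>1e-9 else 1;x*=k;y*=k
    d=P[:3,:3]@np.array([x,-y,-1]);o=P[:3,3]
    return o+d*(z-o[2])/d[2]
def cloud(n,dep,info=None):
    c=info or env.camera_info(n);K=c['K'];P=c['pose']
    v,u=np.mgrid[:dep.shape[0],:dep.shape[1]]
    x=(u-K[0,2])/K[0,0];y=(v-K[1,2])/K[1,1]
    return np.stack([x*dep,-y*dep,-dep],-1)@P[:3,:3].T+P[:3,3]
E
python3 - <<'E'
from h import *
im=cv2.imread('pics/top0.png');d=np.load('pics/top0.npy')
X=cloud('top',d)
g=cv2.cvtColor(im,cv2.COLOR_BGR2GRAY)
def rep(nm,x0,x1,y0,y1,zr):
    m=np.zeros(g.shape,bool);m[y0:y1,x0:x1]=1
    m&=(X[...,2]>zr[0])&(X[...,2]<zr[1])&(g>60)
    P=X[m];r=cv2.minAreaRect(P[:,:2].astype(np.float32)*1000);print(nm,m.sum(),r,P[:,2].min(),P[:,2].max(),np.median(P[:,2]))
    return P
rep('ptr',322,415,188,228,(.006,.06))
rep('base',215,285,198,240,(.004,.016))
rep('forks',215,285,198,240,(.03,.1))
print('tip',ray('top',328,197,.013),'rear',ray('top',407,218,.013))
a=cv2.resize(im[185:245,215:415],(800,240),interpolation=cv2.INTER_CUBIC)
s=cv2.imread('pics/side0.png')
b=cv2.resize(s[180:330,240:440],(480,360),interpolation=cv2.INTER_CUBIC)
o=np.zeros((600,800,3),np.uint8);o[:240]=a;o[240:,:480]=b;cv2.imwrite('pics/z.png',o)
E
```

```text
ptr 594 ((521.6709594726562, -198.536865234375), (213.59298706054688, 26.473297119140625), 69.8064956665039) 0.006289589419421704 0.03094232921808815 0.021282366461690905
base 1053 ((503.8908996582031, 102.60572814941406), (66.23194885253906, 129.91763305664062), 1.0087099075317383) 0.004256652966640573 0.01583427375652824 0.010496961146012618
forks 164 ((505.3731384277344, 102.50079345703125), (43.116065979003906, 100.0894775390625), 1.880096435546875) 0.030395434923250253 0.08252622846595514 0.07206951748585366
tip [ 0.55458508 -0.10105285  0.013     ] rear [ 0.48861186 -0.2979923   0.013     ]
```

View pics/z.png

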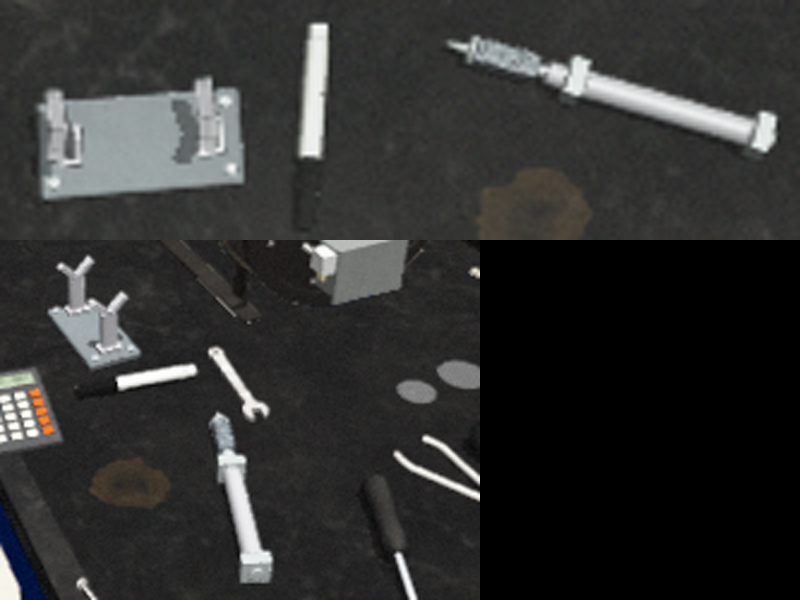

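The crop confirms it: the tip end (ribbed grip) points up-left towards the stand, the collars are flat, and the forks are clear. Pointer heading is about 70.5°, its middle about (0.509, -0.236); the stand is at (0.504, 0.1025) with its axis at about 91°. I'll turn the tool first, then travel above the pointer.

{"fn": "play_rows", "kwargs": {
  "commands": [
    [0,0,0,0.95,0],
    [0,0,0,0.95,0],
    [0,0,0,0.95,0],
    [0,0,0,0.95,0],
    [0,0,0,0.95,0]
  ]
}}

```text
time_s: 0.72
eef_pos: [0.1465, 0.5558, 0.4041]
orientation: [0.519, 0.855, -0.001, 0.0]
ft_force: [-0.2, 0.5, 0.8]
gripper_width: 0.0856
grasp_force: 0.0
```

{"fn": "play_rows", "kwargs": {
  "commands": [
    [0,0,0,0.95,0],
    [0,0,0,0.95,0],
    [0,0,0,0.95,0],
    [0,0,0,0.95,0],
    [0,0,0,0.95,0]
  ]
}}

```text
time_s: 1.35
eef_pos: [0.1465, 0.5558, 0.4041]
orientation: [0.82, 0.573, -0.001, 0.0]
ft_force: [0.3, -0.1, 0.3]
gripper_width: 0.0853
grasp_force: 0.0
```

{"fn": "play_rows", "kwargs": {
  "commands": [
    [-0.083,0.081,0,0,0],
    [-0.083,0.081,0,0,0],
    [-0.083,0.081,0,0,0],
    [-0.083,0.081,0,0,0],
    [-0.083,0.081,0,0,0]
  ]
}}

```text
time_s: 1.98
eef_pos: [0.2672, 0.2905, 0.4044]
orientation: [0.818, 0.575, 0.0, 0.0]
ft_force: [1.6, -0.2, 0.8]
gripper_width: 0.0855
grasp_force: 0.0
```

{"fn": "play_rows", "kwargs": {
  "commands": [
    [-0.083,0.081,0,0,0],
    [-0.083,0.081,0,0,0],
    [-0.083,0.081,0,0,0],
    [-0.083,0.081,0,0,0],
    [-0.083,0.081,0,0,0]
  ]
}}

```text
time_s: 2.6
eef_pos: [0.3876, 0.0266, 0.4046]
orientation: [0.818, 0.575, 0.0, 0.0]
ft_force: [0.4, 0.5, -0.9]
gripper_width: 0.0851
grasp_force: 0.0
```

{"fn": "play_rows", "kwargs": {
  "commands": [
    [-0.083,0.081,0.03,0,0],
    [-0.083,0.081,0.03,0,0],
    [-0.083,0.081,0.03,0,0],
    [-0.083,0.081,0.03,0,0],
    [-0.083,0.081,0.03,0,0]
  ]
}}

```text
time_s: 3.22
eef_pos: [0.5081, -0.2372, 0.3287]
orientation: [0.818, 0.575, -0.0, -0.0]
ft_force: [1.5, 0.3, 0.5]
gripper_width: 0.0854
grasp_force: 0.0
```

{"fn": "play_rows", "kwargs": {
  "commands": [
    [0,0,0,0,0],
    [0,0,0,0,0],
    [0,0,0,0,0],
    [0,0,0,0,0],
    [0,0,0,0,0]
  ]
}}

```text
time_s: 3.85
eef_pos: [0.5077, -0.2347, 0.3303]
orientation: [0.818, 0.576, 0.0, 0.0]
ft_force: [0.0, -0.5, 0.4]
gripper_width: 0.0853
grasp_force: 0.0
```

```bash
python3 - <<'E'
from h import *
s=env.observe();print(s['time_s'],s['eef_pos'],s['orientation'],s['qpos'])
i=env.camera_info('wrist');p,d=env.snapshot('wrist');print(i)
cv2.imwrite('pics/w0.png',p[:,:,::-1])
np.save('pics/w0.npy',d)
E
```

```text
3.85 [ 0.5077007  -0.23471996  0.33029205] [8.17768249e-01 5.75547443e-01 1.39165582e-04 4.60737567e-04] [-6.49087048e-01  1.85798695e-01  1.71802359e+00 -1.53844160e-05
  1.23680788e+00 -3.04832699e-01]
{'K': array([[325.1922621 ,   0.        , 279.95910394],
       [  0.        , 325.1922621 , 211.55585433],
       [  0.        ,   0.        ,   1.        ]]), 'pose': array([[ 9.41868800e-01,  3.23185034e-01,  9.18400671e-02,
         5.31804298e-01],
       [-3.35980894e-01,  9.05953389e-01,  2.57614626e-01,
        -1.69924406e-01],
       [ 5.43715679e-05, -2.73495686e-01,  9.61873228e-01,
         2.99486704e-01],
       [ 0.00000000e+00,  0.00000000e+00,  0.00000000e+00,
         1.00000000e+00]])}
```

View pics/w0.png

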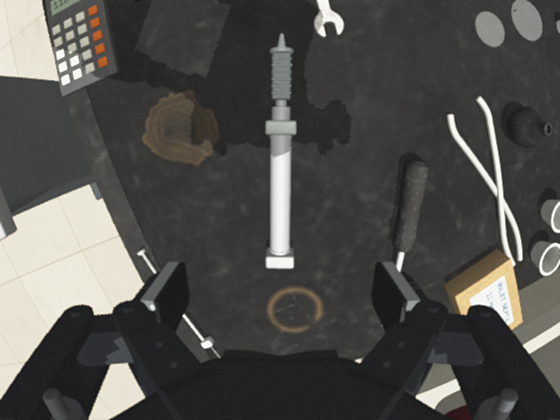

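The wrist view shows the pointer upright in the image: tip at (282,33), front collar at (281,127), rear collar at (280,260). The screwdriver lies to the right at (405,210). Next I'll convert these to world positions.

```bash
python3 - <<'E'
from h import *
i=env.camera_info('wrist');s=env.observe();T=s['eef_pos']
q=s['orientation'];from scipy.spatial.transform import Rotation as R
Rt=R.from_quat(q).as_matrix()
im=cv2.imread('pics/w0.png');g=cv2.cvtColor(im,cv2.COLOR_BGR2GRAY)
m=(g>90).astype(np.uint8);m[:,:255]=0;m[:,310:]=0;m[275:]=0
n,l,st,c=cv2.connectedComponentsWithStats(m)
m=l==l[200,280];print(st[l[200,280]])
pts=[]
for v in list(range(60,100,4))+list(range(108,118,3))+list(range(140,245,5)):
    u=np.where(m[v])[0]
    if len(u): pts.append(((u.min()+u.max())/2,v))
W=np.array([ray('wrist',*p,.013,i) for p in pts])
d=np.linalg.svd(W[:,:2]-W[:,:2].mean(0))[2][0];d*=np.sign(d[1]);print('heading',np.degrees(np.arctan2(d[1],d[0])))
c=W[:,:2].mean(0);al=lambda p:(p[:2]-c)@d
vs=np.where(m[:,280])[0]
for nm,u,v,z in(('tip',282,st[l[200,280]][1],.013),('rear lower edge',280,vs.max(),.001),('collar front edge top',281,122,.026),('collar back edge top',281,133,.026)):
    print(nm,v,ray('wrist',u,v,z,i),al(ray('wrist',u,v,z,i)))
tip=ray('wrist',282,st[l[200,280]][1],.013,i)
mid=c+d*(al(tip)-.146);print('mid via tip',mid,'shift tool mm',Rt.T[:2,:2]@(mid-T[:2])*1000)
mid2=c+d*(al(ray('wrist',281,133,.026,i))-.055);print('mid via collar',mid2)
print('tool x heading',np.degrees(np.arctan2(Rt[1,0],Rt[0,0])))
for u,v in((405,250),(413,165),(400,270)):print('screwdriver tool mm',Rt.T@(ray('wrist',u,v,.012,i)-T)*1000)
E
```

```text
[ 265   33   32  236 4709]
heading 69.76249675904072
tip 33 [ 0.56030582 -0.09539295  0.013     ] 0.10506804761061592
rear lower edge 268 [ 0.4832978  -0.30598747  0.001     ] -0.11916383472452008
collar front edge top 122 [ 0.53244603 -0.17074746  0.026     ] 0.024728366576467983
collar back edge top 133 [ 0.52933925 -0.17946084  0.026     ] 0.015478213476673707
mid via tip [ 0.50945682 -0.23225242] shift tool mm [3.04590632 0.76989403]
mid via collar [ 0.50994462 -0.23092931]
tool x heading 70.26363755422956
screwdriver tool mm [-52.53908343 126.71383971 318.26733885]
screwdriver tool mm [ 33.21689448 125.66197205 318.24739368]
screwdriver tool mm [-74.84642366 124.39467178 318.27071289]
```

{"fn": "play_rows", "kwargs": {
  "commands": [
    [0.006,0.0015,0.07,0.05,0],
    [0,0,0.07,0,0],
    [0,0,0.07,0,0],
    [0,0,0.07,0,0],
    [0,0,0.02,0,0]
  ]
}}

```text
time_s: 4.53
eef_pos: [0.5085, -0.2319, 0.1775]
orientation: [0.82, 0.572, -0.001, -0.002]
ft_force: [0.7, -1.4, -0.5]
gripper_width: 0.0852
grasp_force: 0.0
```

{"fn": "play_rows", "kwargs": {
  "commands": [
    [0,0,0,0,0],
    [0,0,0,0,0.5],
    [0,0,0,0,1],
    [0,0,0,0,1],
    [0,0,0,0,1]
  ]
}}

```text
time_s: 5.15
eef_pos: [0.5097, -0.2329, 0.1804]
orientation: [0.82, 0.572, 0.0, 0.0]
ft_force: [0.2, 0.7, -0.9]
gripper_width: 0.0158
grasp_force: 58.6
```

{"fn": "play_rows", "kwargs": {
  "commands": [
    [0,0,0,0,1],
    [0,0,0,0,1],
    [0,0,0,0,1],
    [0,0,0,0,1],
    [0,0,0,0,1]
  ]
}}

```text
time_s: 5.78
eef_pos: [0.5097, -0.2329, 0.1804]
orientation: [0.82, 0.572, 0.0, 0.0]
ft_force: [-1.7, 0.5, 5.9]
gripper_width: 0.0157
grasp_force: 58.8
```

The opening of 15.7 mm is less than the tube's 18 mm, so the pads may be above the axis. I'll reopen, go 5 mm lower and grip again.

{"fn": "play_rows", "kwargs": {
  "commands": [
    [0,0,0,0,0.7],
    [0,0,0,0,0.6],
    [0,0,0.005,0,0.6],
    [0,0,0.005,0,0.6],
    [0,0,0,0,0.6]
  ]
}}

```text
time_s: 6.4
eef_pos: [0.5093, -0.2326, 0.1742]
orientation: [0.821, 0.572, -0.0, -0.0]
ft_force: [-0.0, 0.8, -0.1]
gripper_width: 0.0341
grasp_force: 0.0
```

{"fn": "play_rows", "kwargs": {
  "commands": [
    [0,0,0,0,0.6],
    [0,0,0,0,1],
    [0,0,0,0,1],
    [0,0,0,0,1],
    [0,0,0,0,1]
  ]
}}

```text
time_s: 7.02
eef_pos: [0.5096, -0.2329, 0.175]
orientation: [0.821, 0.572, 0.0, 0.0]
ft_force: [-0.3, 2.0, 3.0]
gripper_width: 0.0157
grasp_force: 58.8
```

{"fn": "play_rows", "kwargs": {
  "commands": [
    [0,0,-0.05,0,1],
    [0,0,-0.05,0,1],
    [0,0,-0.05,0,1],
    [0,0,-0.05,0,1],
    [0,0,-0.05,0,1]
  ]
}}

```text
time_s: 7.65
eef_pos: [0.509, -0.2325, 0.2995]
orientation: [0.821, 0.572, -0.0, -0.001]
ft_force: [0.5, -0.7, -1.3]
gripper_width: 0.0159
grasp_force: 58.8
```

{"fn": "play_rows", "kwargs": {
  "commands": [
    [0.078,-0.03,0,0,1],
    [0.078,-0.03,0,0,1],
    [0.078,-0.03,0,0,1],
    [0.078,-0.03,0,0,1],
    [0.078,-0.03,0,0,1]
  ]
}}

```text
time_s: 8.28
eef_pos: [0.506, -0.0224, 0.2989]
orientation: [0.821, 0.572, -0.0, -0.001]
ft_force: [0.5, -0.5, -2.4]
gripper_width: 0.0161
grasp_force: 58.8
```

{"fn": "play_rows", "kwargs": {
  "commands": [
    [0.078,-0.03,0,0,1],
    [0.078,-0.03,0,0,1],
    [0.078,-0.03,0,-0.71,1],
    [0,0,0,-0.71,1],
    [0,0,0,-0.71,1]
  ]
}}

```text
time_s: 8.9
eef_pos: [0.5044, 0.1022, 0.2988]
orientation: [0.699, 0.715, -0.001, -0.001]
ft_force: [-0.1, -0.1, -1.2]
gripper_width: 0.0158
grasp_force: 58.8
```

{"fn": "play_rows", "kwargs": {
  "commands": [
    [0,0,0,0,1],
    [0,0,0,0,1],
    [0,0,0,0,1],
    [0,0,0,0,1],
    [0,0,0,0,1]
  ]
}}

```text
time_s: 9.52
eef_pos: [0.505, 0.1015, 0.2997]
orientation: [0.701, 0.713, 0.0, -0.0]
ft_force: [0.1, 0.6, -1.8]
gripper_width: 0.0154
grasp_force: 58.8
```

```bash
python3 - <<'E'
from h import *
i=env.camera_info('wrist');p,d=env.snapshot('wrist');s=env.observe();print(s['eef_pos'],s['orientation'])
cv2.imwrite('pics/w1.png',p[:,:,::-1])
np.save('pics/w1.npy',d)
E
```

```text
[0.50498365 0.1014669  0.29968796] [ 7.00851985e-01  7.13306733e-01  4.62459911e-06 -2.17179757e-05]
```

View pics/w1.png

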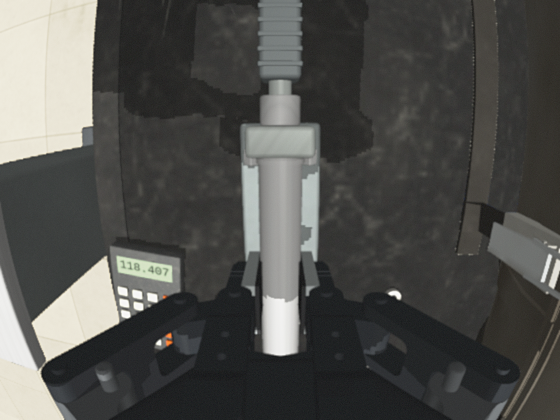

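The view shows the barrel held along column 280, front collar at (280,141), and the base plate's edges on both sides at columns 243 and 320. I'll measure the offset between barrel and stand.

```bash
python3 - <<'E'
from h import *
i=env.camera_info('wrist')
im=cv2.imread('pics/w1.png').astype(int)
g=im.mean(2)
def edge(v,lo,hi,sgn):
    r=cv2.GaussianBlur(g[v:v+1].astype(np.float32),(5,1),0)[0];dd=np.diff(r)*sgn;return lo+np.argmax(dd[lo:hi])+.5
L=[];Rr=[];B=[]
for v in range(175,235,5):
    l=edge(v,236,250,1);r=edge(v,312,328,-1);L.append(ray('wrist',l,v,.01,i)[:2]);Rr.append(ray('wrist',r,v,.01,i)[:2])
    B.append(ray('wrist',(edge(v,255,264,1)+edge(v,298,306,-1))/2,v,.138,i)[:2])
def fit(P,y=None):
    P=np.array(P);k=np.polyfit(P[:,1],P[:,0],1);return np.degrees(np.arctan(k[0])),np.polyval(k,P[:,1].mean() if y is None else y),P[:,1].mean()
print('x at y=.1025 (edge L,R): ',fit(L,.1025),fit(Rr,.1025));print('x at data',fit(L),fit(Rr))
print('barrel',fit(B),fit(B,.1025))
d=np.load('pics/w1.npy')
# forks from top cloud
im0=cv2.imread('pics/top0.png');X=cloud('top',np.load('pics/top0.npy'))
sub=X[198:240,215:285].reshape(-1,3)
for lo,hi in((.03,.1),):
    P=sub[(sub[:,2]>.065)&(sub[:,2]<.085)]
    for s,nm in((P[P[:,1]>.1025],'L'),(P[P[:,1]<.1025],'R')):print(nm,len(s),s.min(0),s.max(0),s.mean(0))
B=sub[(sub[:,2]>.005)&(sub[:,2]<.015)];print('base',B.min(0),B.max(0))
# collar along axis
print('front collar back top edge',ray('wrist',280,158,.1377+.013,i),'nose end',ray('wrist',280,95,.1377+.008,i))
E
```

```text
x at y=.1025 (edge L,R):  (np.float64(-1.565364672325732), np.float64(0.47484807446942595), np.float64(0.10385051934818872)) (np.float64(-1.5651623303159654), np.float64(0.5371495780241121), np.float64(0.10505915731195925))
x at data (np.float64(-1.565364672325732), np.float64(0.4748111680612033), np.float64(0.10385051934818872)) (np.float64(-1.5651623303159654), np.float64(0.5370796515252322), np.float64(0.10505915731195925))
barrel (np.float64(-1.591109638321264), np.float64(0.5050903201073363), np.float64(0.13700423214650373)) (np.float64(-1.591109638321264), np.float64(0.506048752538563), np.float64(0.13700423214650373))
L 70 [0.48230029 0.14182718 0.06538467] [0.5255179  0.15316487 0.08252623] [0.50399158 0.14717452 0.07390453]
R 62 [0.48540995 0.05273698 0.06527665] [0.52795802 0.06242228 0.08182756] [0.50723831 0.05729523 0.07372715]
base [0.46504155 0.01447996 0.00500678] [0.56796342 0.18582043 0.0149275 ]
front collar back top edge [0.50460337 0.15706628 0.1507    ] nose end [0.50415056 0.18045287 0.1457    ]
```

Barrel and stand agree to within 0.1 mm sideways and 0.03° in heading, and to about 1 mm along the axis. I'll lower it 62 mm.

{"fn": "play_rows", "kwargs": {
  "commands": [
    [0.002,0,0.03,0,1],
    [0,0,0.03,0,1],
    [0,0,0.03,0,1],
    [0,0,0.02,0,1],
    [0,0,0.01,0,1]
  ]
}}

```text
time_s: 10.2
eef_pos: [0.5047, 0.1025, 0.2387]
orientation: [0.701, 0.713, -0.0, -0.001]
ft_force: [0.1, -0.3, -2.0]
gripper_width: 0.0162
grasp_force: 58.8
```

{"fn": "play_rows", "kwargs": {
  "commands": [
    [0,0,0.004,0,1],
    [0,0,0,0,1],
    [0,0,0,0,1],
    [0,0,0,0,1],
    [0,0,0,0,1]
  ]
}}

```text
time_s: 10.82
eef_pos: [0.505, 0.1025, 0.2379]
orientation: [0.701, 0.713, 0.0, 0.0]
ft_force: [-0.4, -0.3, -2.4]
gripper_width: 0.0157
grasp_force: 58.8
```

```bash
python3 - <<'E'
from h import *
s=env.observe();print(s['eef_pos'],s['ft_force'],s['moment'])
p,d=env.snapshot('side');cv2.imwrite('pics/s2.png',cv2.resize(p[150:260,200:360,::-1],(800,550),interpolation=cv2.INTER_CUBIC))
E
```

```text
[0.50502441 0.10249921 0.23787304] [-0.36110489 -0.33119255 -2.43565521] [-0.06054138 -0.02573206  0.01121861]
```

View pics/s2.png

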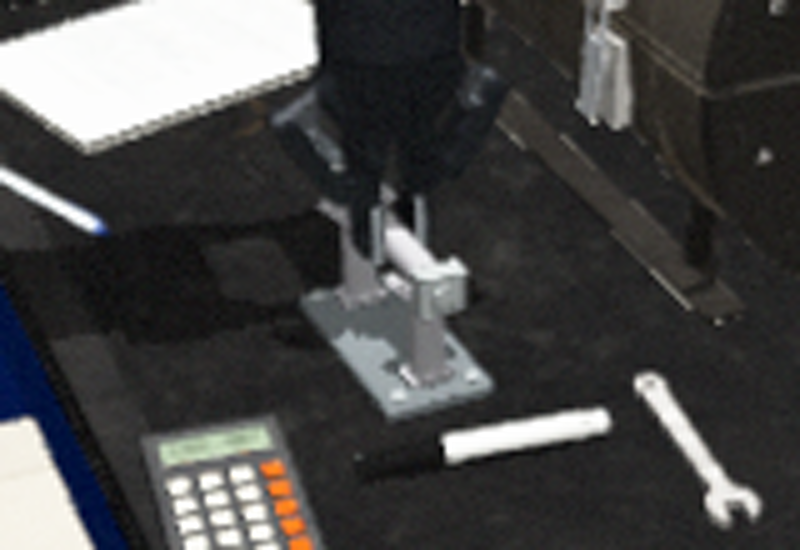

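The crop shows the rear collar at (445,288), outside its fork and about seated. I'll lower 1 mm more, let go and raise.

{"fn": "play_rows", "kwargs": {
  "commands": [
    [0,0,0.002,0,1],
    [0,0,0,0,1],
    [0,0,0,0,0.8],
    [0,0,0,0,0.6],
    [0,0,0,0,0.5]
  ]
}}

```text
time_s: 11.5
eef_pos: [0.5049, 0.1025, 0.2366]
orientation: [0.701, 0.713, 0.0, -0.0]
ft_force: [-0.3, 0.9, -0.0]
gripper_width: 0.0429
grasp_force: 0.0
```

{"fn": "play_rows", "kwargs": {
  "commands": [
    [0,0,0,0,0.5],
    [0,0,-0.03,0,0.5],
    [0,0,-0.05,0,0.5],
    [0,0,-0.06,0,0.5],
    [0,0,0,0,0.5]
  ]
}}

```text
time_s: 12.12
eef_pos: [0.5062, 0.1025, 0.3104]
orientation: [0.701, 0.713, 0.002, 0.003]
ft_force: [0.5, -0.6, -0.2]
gripper_width: 0.043
grasp_force: 0.0
```

{"fn": "play_rows", "kwargs": {
  "commands": [
    [0,0,0,0,0.5],
    [0,0,0,0,0.5],
    [0,0,0,0,0.5],
    [0,0,0,0,0.5],
    [0,0,0,0,0.5]
  ]
}}

```text
time_s: 12.75
eef_pos: [0.5049, 0.1025, 0.3065]
orientation: [0.701, 0.713, -0.0, -0.0]
ft_force: [-0.5, -0.4, -0.5]
gripper_width: 0.0428
grasp_force: 0.0
```

```bash
python3 - <<'E'
from h import *
s=env.observe();print(s['eef_pos'],s['ft_force'])
i=env.camera_info('wrist');p,d=env.snapshot('wrist');np.save('pics/w3.npy',d);cv2.imwrite('pics/w3.png',p[:,:,::-1])
q,_=env.snapshot('side');q=cv2.resize(q[170:240,230:320,::-1],(360,280),interpolation=cv2.INTER_CUBIC)
o=np.zeros((420,800,3),np.uint8);o[:,:440]=p[:,60:500,::-1];o[:280,440:]=q;cv2.imwrite('pics/c3.png',o)
E
```

```text
[0.50491436 0.10249153 0.30647989] [-0.47619524 -0.40085025 -0.53769435]
```

View pics/c3.png

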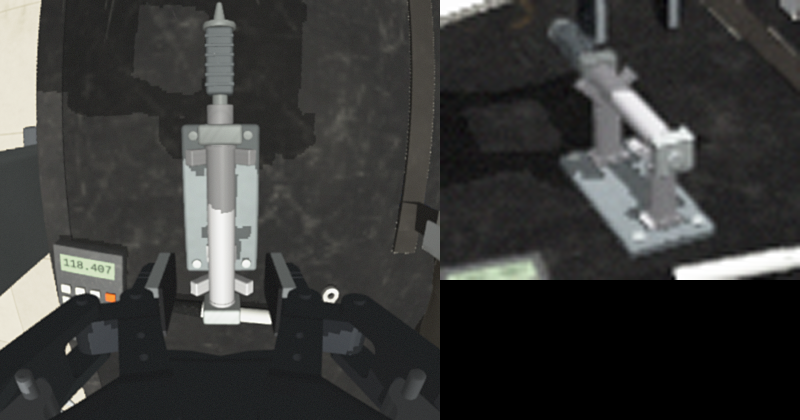

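The pointer is seated with both collars outside the forks. The grip runs over rows 24–96 at column ~279 of the full wrist picture, and the front collar's back edge is at about row 147. Next I'll measure the grip position.

```bash
python3 - <<'E'
from h import *
from scipy.spatial.transform import Rotation as R
i=env.camera_info('wrist');s=env.observe();Rt=R.from_quat(s['orientation']).as_matrix();T=s['eef_pos']
im=cv2.imread('pics/w3.png');g=cv2.cvtColor(im,cv2.COLOR_BGR2GRAY).astype(np.float32);g=cv2.GaussianBlur(g,(3,3),0)
B=[]
for v in range(175,265,5):
    dd=np.diff(g[v]);l=255+np.argmax(dd[255:275])+.5;r=285+np.argmin(dd[285:305])+.5
    B.append(ray('wrist',(l+r)/2,v,.075,i)[:2])
for v in range(30,95,5):
    dd=np.diff(g[v]);l=255+np.argmax(dd[255:278])+.5;r=282+np.argmin(dd[282:302])+.5;print(v,(l+r)/2,r-l)
B=np.array(B);k=np.polyfit(B[:,1],B[:,0],1,);print('heading',90-np.degrees(np.arctan(k[0])),'x@.1025',np.polyval(k,.1025),'x@grip',np.polyval(k,.2085), 'res',np.std(B[:,0]-np.polyval(k,B[:,1])))
print('tool heading',np.degrees(np.arctan2(Rt[1,0],Rt[0,0])))
print('tip',ray('wrist',279.5,4,.075,i),'grip outer',ray('wrist',279.5,24,.075+.008,i),'grip inner',ray('wrist',279.5,96,.083,i),'collar back top',ray('wrist',280,146,.088,i),'nose end',ray('wrist',280,104,.083,i))
for y in(.2085,):
    print('shift tool mm',Rt.T@(np.array([np.polyval(k,y),y,T[2]])-T)*1000)
E
```

```text
30 279.0 25.0
35 278.5 28.0
40 279.0 27.0
45 279.0 29.0
50 279.5 26.0
55 279.0 29.0
60 279.5 26.0
65 279.0 29.0
70 279.5 26.0
75 279.0 29.0
80 279.0 27.0
85 279.0 29.0
90 279.5 26.0
heading 91.89845194304041 x@.1025 0.5063366505883369 x@grip 0.5028231355587122 res 0.00046507149516678285
tool heading 91.02861271039312
tip [0.50243666 0.24736222 0.075     ] grip outer [0.50277444 0.23107138 0.083     ] grip inner [0.50364705 0.18660909 0.083     ] collar back top [0.50451543 0.15728632 0.088     ] nose end [0.50403152 0.18185022 0.083     ]
shift tool mm [ 1.06031549e+02 -2.64860168e-01 -8.99391413e-04]
```

The tool held the barrel at its own heading, so the grip is 106 mm straight along tool x; I'll go to 110 mm, slightly towards the flange.

{"fn": "play_rows", "kwargs": {
  "commands": [
    [0.055,0,0,0,0.5],
    [0.055,0,0,0,0.5],
    [0.055,0,0,0,0.5],
    [0.055,0,0,0,0.5],
    [0,0,0.03,0,0.5]
  ]
}}

```text
time_s: 13.48
eef_pos: [0.5034, 0.2139, 0.2926]
orientation: [0.7, 0.714, 0.001, 0.001]
ft_force: [-0.7, -0.6, -0.8]
gripper_width: 0.0429
grasp_force: 0.0
```

{"fn": "play_rows", "kwargs": {
  "commands": [
    [0,0,0.05,0,0.5],
    [0,0,0.05,0,0.5],
    [0,0,0.023,0,0.5],
    [0,0,0,0,0.5],
    [0,0,0,0,0.5]
  ]
}}

```text
time_s: 14.1
eef_pos: [0.5036, 0.2123, 0.2311]
orientation: [0.701, 0.713, 0.001, 0.001]
ft_force: [1.3, -1.2, -0.3]
gripper_width: 0.0427
grasp_force: 0.0
```

{"fn": "play_rows", "kwargs": {
  "commands": [
    [0,0,0,0,0.7],
    [0,0,0,0,0.85],
    [0,0,0,0,1],
    [0,0,0,0,1],
    [0,0,0,0,1]
  ]
}}

```text
time_s: 14.72
eef_pos: [0.5032, 0.2126, 0.2306]
orientation: [0.701, 0.713, 0.0, 0.0]
ft_force: [-1.4, 1.2, 4.0]
gripper_width: 0.0153
grasp_force: 60.1
```

```bash
python3 - <<'E'
from h import *
s=env.observe();print(s['eef_pos'],s['orientation'],s['ft_force'],s['gripper_width'])
i=env.camera_info('wrist');p,d=env.snapshot('wrist')
q,_=env.snapshot('side');q=cv2.resize(q[160:240,230:320,::-1],(540,480),interpolation=cv2.INTER_CUBIC)
t,_=env.snapshot('top');t=cv2.resize(t[170:250,190:280,::-1],(240,213))
o=np.zeros((600,800,3),np.uint8);o[:480,:540]=q;o[:213,540:780]=t;o[220:420,540:800]=p[200:400,150:410,::-1];cv2.imwrite('pics/c4.png',o)
E
```

```text
[0.50317551 0.21255498 0.23061466] [7.00735916e-01 7.13420683e-01 2.75726058e-04 1.72195643e-04] [-1.36001175  1.21704906  3.97488798] 0.015346983981209959
```

View pics/c4.png

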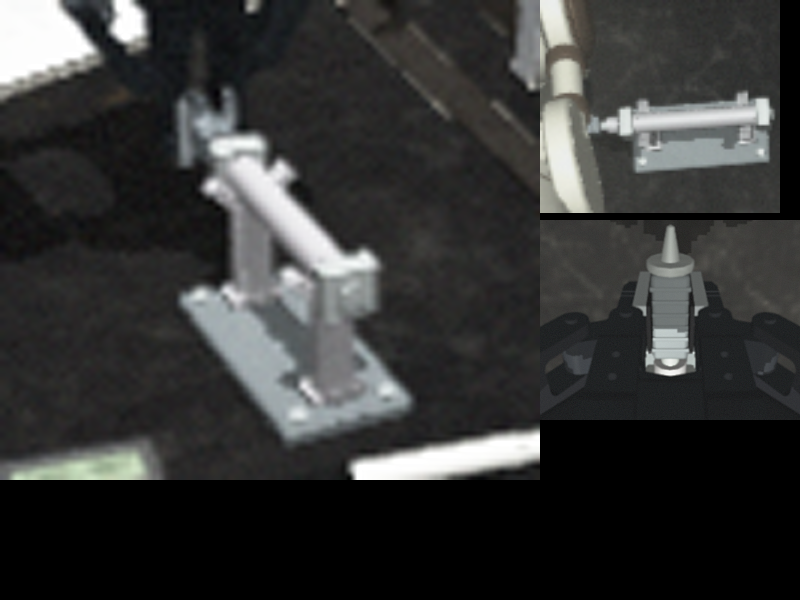

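The grip is held squarely, with the flange beyond the pads. I'll save reference views, then pull in steps.

```bash
cat > m.py <<'E'
from h import *
import sys,os
s=env.observe();out=[s['eef_pos'],s['ft_force'].round(1),s['gripper_width']]
print(*out)
for n in('top','side'):
    a=np.mean([env.snapshot(n)[0].astype(np.float32).mean(2) for _ in range(3)],0)
    np.save(f'pics/{sys.argv[1]}_{n}.npy',a)
E
python3 m.py a
```

```text
[0.50314328 0.21256575 0.23049459] [-1.8  1.2  3.7] 0.014905517161569133
```

{"fn": "play_rows", "kwargs": {
  "commands": [
    [0.012,0,0,0,1],
    [0.012,0,0,0,1],
    [0.012,0,0,0,1],
    [0.012,0,0,0,1],
    [0.012,0,0,0,1]
  ]
}}

```text
time_s: 15.8
eef_pos: [0.5025, 0.2427, 0.2301]
orientation: [0.701, 0.714, -0.0, 0.0]
ft_force: [0.8, -3.2, 4.3]
gripper_width: 0.0149
grasp_force: 59.9
```

{"fn": "play_rows", "kwargs": {
  "commands": [
    [0.008,0,0,0,1],
    [0.008,0,0,0,1],
    [0.008,0,0,0,1],
    [0,0,0,0,1],
    [0,0,0,0,1]
  ]
}}

```text
time_s: 16.42
eef_pos: [0.5022, 0.2544, 0.23]
orientation: [0.701, 0.713, -0.0, 0.0]
ft_force: [-0.0, -4.8, 2.5]
gripper_width: 0.0149
grasp_force: 59.7
```

```bash
python3 m.py b; python3 - <<'E'
from h import *
info=env.camera_info
for n,box,(u,v) in(('top',None,None),('side',None,None)) if 0 else ():pass
# rear collar patch found by projecting world point
def proj(n,p):
    c=env.camera_info(n);K=c['K'];P=c['pose'];q=P[:3,:3].T@(np.array(p)-P[:3,3]);return np.array([K[0,0]*q[0]/-q[2]+K[0,2],K[1,1]*q[1]/q[2]+K[1,2]])
for n in('top','side'):
    a=np.load(f'pics/a_{n}.npy');b=np.load(f'pics/b_{n}.npy')
    for nm,y in(('rear',.042),('front',.163)):
        p=proj(n,(.5055,y,.08));p2=proj(n,(.5055,y+.005,.08));d=p2-p
        u,v=p.round().astype(int);h=8
        t=cv2.resize(a[v-h:v+h,u-h:u+h],None,fx=8,fy=8,interpolation=cv2.INTER_CUBIC)
        w=cv2.resize(b[v-h-6:v+h+6,u-h-6:u+h+6],None,fx=8,fy=8,interpolation=cv2.INTER_CUBIC)
        r=cv2.matchTemplate(w,t,cv2.TM_CCOEFF_NORMED);_,mx,_,loc=cv2.minMaxLoc(r);sh=np.array(loc)/8-6
        print(n,nm,p.round(1),'shift px',sh,'mm',sh@d/(d@d)*5,mx)
def up(a,x0,x1,y0,y1,w,h):return cv2.resize(a[y0:y1,x0:x1],(w,h),interpolation=cv2.INTER_CUBIC)
T=np.load('pics/b_top.npy');S=np.load('pics/b_side.npy')
cv2.imwrite('pics/c5.png',np.hstack([up(T,195,285,190,250,400,267),up(S,230,320,160,220,400,267)]).clip(0,255))
E
```

```text
[0.50217829 0.25436692 0.23002447] [-0.  -4.8  2.5] 0.01485366957378818
top rear [272.4 212.4] shift px [-2.25  0.  ] mm 5.366786282813872 0.857513427734375
top front [221.8 215. ] shift px [-2.5   0.25] mm 5.971329375743771 0.923010528087616
side rear [287.  207.1] shift px [-0.875 -1.   ] mm 5.4927166237474445 0.9698272347450256
side front [269.8 186.5] shift px [-0.625 -0.5  ] mm 3.876464729175386 0.9064099788665771[ WARN:0@0.156] global loadsave.cpp:1063 imwrite_ Unsupported depth image for selected encoder is fallbacked to CV_8U.
```

View pics/c5.png

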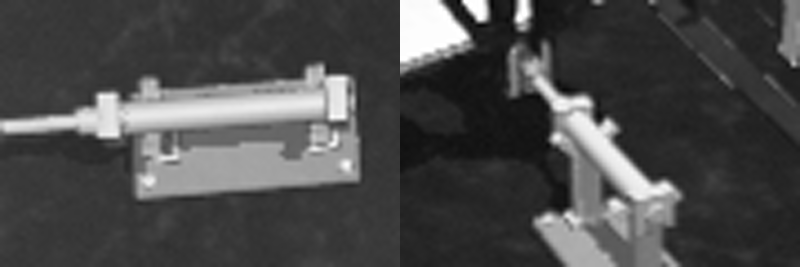

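The rod is bare with no ring yet. The barrel slid about 5.4 mm until its rear collar bore on its fork, so the rod is out about 36.4 mm. I'll pull 11 mm more.

{"fn": "play_rows", "kwargs": {
  "commands": [
    [0.006,0,0,0,1],
    [0.006,0,0,0,1],
    [0.006,0,0,0,1],
    [0.004,0,0,0,1],
    [0,0,0,0,1]
  ]
}}

```text
time_s: 17.35
eef_pos: [0.502, 0.2652, 0.2299]
orientation: [0.701, 0.713, -0.0, 0.0]
ft_force: [0.9, -6.3, 1.6]
gripper_width: 0.0149
grasp_force: 59.7
```

{"fn": "play_rows", "kwargs": {
  "commands": [
    [0,0,0,0,1],
    [0,0,0,0,1],
    [0,0,0,0,1],
    [0,0,0,0,1],
    [0,0,0,0,1]
  ]
}}

```text
time_s: 17.98
eef_pos: [0.502, 0.2651, 0.2299]
orientation: [0.701, 0.713, -0.0, 0.0]
ft_force: [1.2, -5.9, 0.7]
gripper_width: 0.0148
grasp_force: 59.7
```

```bash
python3 m.py c; python3 - <<'E'
from h import *
def up(a,x0,x1,y0,y1,w,h):return cv2.resize(a[y0:y1,x0:x1],(w,h),interpolation=cv2.INTER_CUBIC)
T=np.load('pics/c_top.npy');S=np.load('pics/c_side.npy');B=np.load('pics/b_top.npy')
d=T-B
print('top row profile b/c, cols 195-222');
for r in(216,217,218,219):print(r,B[r,203:222].astype(int),T[r,203:222].astype(int))
print('barrel moved?',np.abs(d[200:235,222:280]).max())
cv2.imwrite('pics/c6.png',np.hstack([up(T,195,255,195,235,400,267),up(S,240,300,165,205,400,267)]).clip(0,255).astype(np.uint8))
E
```

```text
[0.50200648 0.26507034 0.22989727] [ 1.2 -5.9  0.7] 0.014818939600351856
top row profile b/c, cols 195-222
216 [141 143 160 196 191 197 198 200 202 214 226 227 228 224 206 219 226 227
 205] [142 145 158 194 192 196 187  78  95 192 227 228 228 224 205 219 226 227
 205]
217 [214 217 219 222 226 226 225 226 224 218 220 219 220 217 216 222 224 226
 207] [215 217 220 222 226 227 213  69  89 178 220 220 221 215 204 223 227 227
 207]
218 [204 199 195 190 188 186 183 179 171 162 200 198 198 202 215 221 227 229
 203] [204 199 197 191 191 186 173 100  72 146 199 198 198 202 216 221 229 229
 203]
219 [152 148 133 109 104  92  76  70  68 112 158 164 163 172 215 225 227 229
 215] [151 147 134 109 102  92  74  52  52 104 158 164 162 173 216 225 227 230
 216]
barrel moved? 5.8888855
```

View pics/c6.png

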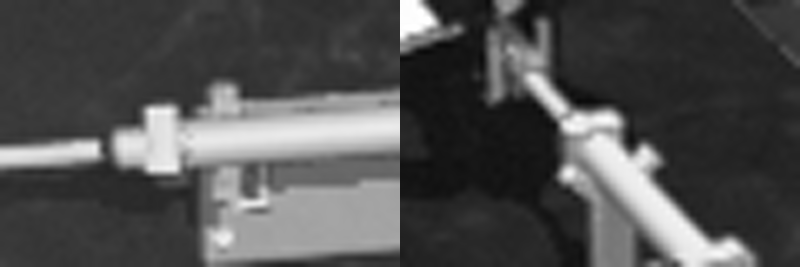

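The black ring is now fully out, just ahead of the nose. In the full top image it lies at columns 209.4–211.1 and the mouth is at column 212. That puts the rod at about 47 mm, agreeing with the tool travel. The barrel still lies in both forks, so I'm handing the job in.

```bash
python3 -c "
from plant import env
print(env.finish_job())"
```

```text
the job is handed in; nothing more can be done
None
```

I've handed the job in: the pointer lies in both forks with its collars outside them, and the gripper holds the rod out at about 47 mm, with the black ring just clear of the barrel's mouth.

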